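# Rack the loose punches and raise the disc cutter's punch for the next strip

## Task

Get the jeweller's disc cutter ready for the next strip of metal: stand the two loose punches back in the wooden stand, each upright and fully down in the hole of its own size, and let go of them. Then take the punch that is in the cutter and draw it straight up until its lower end is clear of the feed slot but a good length (at least 10 mm) of it is still guided in the upper plate, without lifting or shifting the cutter, and finish while still holding it up there, so that the strip can be slid in. Leave the other things on the bench, and the small punch already in the stand, where they are.

Things in the scene. Friction and masses are not known exactly. Their poses are not given: they have to be found in the camera images.
- cutter: disc cutter: loose 2.5 kg steel block, 60 x 130 x 46 mm (x, y, z), on a fixed rubber pad 8 mm thick. Origin: centre of its underside, z up. Heights: die plate 0-15 mm, open feed slot 15-18, upper guide plate 18-46. Through bores in a row for 10, 14, 18, 22 mm punches at y = -39, -17, 6, 33 mm, each 1 mm wider than its punch; only the 18 mm one is filled. Cap screws 4 mm high at its ends.
- cutter_bore (a point): centre of the mouth of the cutter's 18 mm bore, on the cutter's top face (46 mm above its underside)
- punch_18: the punch in the cutter: plain steel rod, 18 mm diameter, 84 mm long, about 0.17 kg. It stands in the bore with its lower end on the pad, level with the cutter's underside, and sticks up 38 mm above the cutter; it slides freely if kept in line and drops back when let go. Origin: centre of its lower end, z up along it.
- punch_14: loose punch, plain steel rod of 14 mm diameter, 84 mm long, about 0.1 kg, standing upright on the bench. Origin at the centre of its lower end, z along it (up).
- punch_22: loose punch, plain steel rod of 22 mm diameter, 84 mm long, about 0.25 kg, standing upright on the bench. Origin at the centre of its lower end, z along it (up).
- punch_10: the small punch that already stands in the stand's end hole: steel rod, 10 mm diameter, 84 mm long. Origin at the centre of its lower end, z along it (up).
- stand: fixed wooden stand, 60 x 180 x 40 mm (x, y, z), one row of four holes along y, 44 mm apart, graded from the -y to the +y end for the 10, 14, 18, 22 mm punches. Holes are 30 mm deep, 2 mm wider than the punch, rims countersunk 3 mm; a punch fully down has its lower end 10 mm above the bench and sticks up 54 mm. Origin: centre of its underside, z up. Only the 10 mm hole is filled.
- hole_14 (a point): centre of the mouth of the stand's hole for the 14 mm punch, on its top face (40 mm above the bench)
- hole_22 (a point): centre of the mouth of the stand's hole for the 22 mm punch, on its top face (40 mm above the bench)
- hammer: bystander: hammer lying on the bench
- bench_block: bystander: small steel bench block 45 x 70 x 16 mm
- strip: bystander: strip of brass sheet 28 x 160 x 2 mm lying on the bench
- saw: bystander: jeweller's saw frame lying flat, about 105 x 290 x 25 mm
Things that resemble listed ones, but are neither listed nor needed, are in the scene too. Leave any blue or green look-alike of the punch_22 alone.

How it is judged (in metres and radians):
On the way:
1. both loose punches stand fully down in their own holes of the stand, released (horizontal distance between punch_14 and hole_14 below 0.004 m and z of each of punch_14, punch_22 in the frame of stand below 0.013 m and angle between each of punch_14, punch_22's own z axis and vertical below 0.15 rad and horizontal distance between punch_22 and hole_22 below 0.004 m and contact force between the fingers and punch_14 below 0.1 N and contact force between the fingers and punch_22 below 0.1 N), for 0.2 s.
At the end, for the whole second after the job is handed in: 14 and 22 mm punches in their own holes (3 mm of the floor, 4 mm of the axis, upright); 18 mm punch held still by the fingers, in line with the bore, lower end 18 to 36.5 mm above the cutter's underside (above the slot, 10 mm guided); cutter level and within 10 mm of its start (horizontal distance between punch_14 and hole_14 below 0.004 m and z of each of punch_14, punch_22 in the frame of stand below 0.013 m and angle between each of punch_14, punch_22's own z axis and vertical below 0.15 rad and horizontal distance between punch_22 and hole_22 below 0.004 m and z of punch_18 in the frame of cutter between 0.018 and 0.0365 m and horizontal distance between punch_18 and cutter_bore below 0.004 m and angle between the z axis of punch_18 and the z axis of cutter, either way round below 0.06 rad and contact force between the fingers and punch_18 above 1.5 N and linear speed of punch_18 below 0.01 m/s and distance of cutter from where it was at the start of the episode below 0.01 m and angle between cutter's own z axis and vertical below 0.03 rad); the arm keeps its last pose, push and grip.
It fails at once if the cutter is lifted, tipped or dragged (more than 12 mm or 0.08 rad) (distance of cutter from where it was at the start of the episode above 0.012 m or angle between cutter's own z axis and vertical above 0.08 rad).
It fails at once if the cutter's punch is pulled out of the cutter (z of punch_18 in the frame of cutter above 0.046 m).
It fails at once if the small punch is taken out of the stand (distance of punch_10 from where it was at the start of the episode above 0.015 m or angle between punch_10's own z axis and vertical above 0.3 rad).
It fails at once if a bystander is pushed more than 30 mm (distance of any of hammer, bench_block, strip, saw from where it was at the start of the episode above 0.03 m).
It also fails if it takes over 67 s, if anything falls off the work surface, if the arm or the gripper's body presses on something with over 40 N, if the wrist force passes 120 N, or if a joint passes its speed limit or range.

## Robot

A 6-joint arm with a two-finger parallel gripper is mounted at the origin on the work surface. World frame = base frame: x ahead of the robot, y to its left, z up, the work surface at z = 0. Lengths are in mm, angles in rad, forces in N, time in s.
With the tool pointing down it reaches from about 275 to 1000 mm from the base axis. Payload 8.4 kg.
Tool frame: the origin (TCP) lies between the finger pads; the fingertips stand 22 mm ahead of it and the grasp point (between the pads) lies 3 mm ahead of it; z points along the fingers, y is the line along which they close (so a half turn about z gives the same grasp; the last joint's range is limited). The gripper opens to 85 mm and grips with 20 to 120 N. Pads are 22 mm wide; open, the fingers measure 114 mm over their backs; the gripper's body (76 mm by 85 mm) begins 54 mm behind the grasp point. The pads swing forward as they close: fully open they stand 13 mm farther back than shut.
Start: joints at [-0.002, 0.353, 1.633, -0, 1.155, -0.002], TCP at [625.002, -0, 253.281] pointing down, gripper open.
Joint ranges: [-2.63, 2.63], [-0.92, 2.1], [0.06, 2.66], [-1.3, 4.44], [0, 2.69], [-3.02, 3.02]. Speed limits (rad/s): [2.22, 2.22, 2.79, 3.14, 3.14, 3.14].

## Interface

Orientations are given as [roll, pitch, yaw] about the fixed x, y, z axes, in that order (R = Rz(yaw) Ry(pitch) Rx(roll)).
In Python, from rig import r, grab_frame gives the robot as it stands.
- The arm moves only by the shell command python3 -m inch 'ROWS' [FORCE]. ROWS is JSON, a list of rows, each a list of 7 numbers: the turn, a rotation vector about the tool's x, y, z as a fraction of full scale, then the shift along the tool's x, y, z as a fraction of full scale, then the closure, from 0 (fully open) to 1 (shut). In form: [[rx, ry, rz, dx, dy, dz, fingers], ...]. A call has 1 to 8 rows; each row shifts and turns the commanded pose from where the row before left it, along the tool's axes as they then stand; what a row does not reach is not made up. Full scale, the value 1, is 2.5 cm for a shift and pi rad for a turn. A row lasts 1/12 s, in which the tool goes at most 41.7 mm and 7.16 degrees, less where a joint would pass 70% of its speed; a pose out of reach is approached as far as the arm can. A call with a number of a shift or a turn outside -1 to 1 is refused whole. A call with a gripper value outside its range is refused whole. The fingers move at their own pace and stop on an object; FORCE is the grip in N (left out, the last holds). Time passes only in rows, so rows that do not move let the fingers close. It gives the time, the measured TCP pose, the force, the opening and the grip force at its end, in the units of the state.
- r.sense(): the state, without advancing time (a new reading comes with each control period).
- grab_frame(name): name is "scene" or "side" or "wrist"; returns a dict with "pixels" (480x640x3 uint8, red, green, blue), "z_map" (480x640 float32, mm along the optical axis (not along the pixel's ray), 0 where there is no reading), "vertical_fov" (degrees; the focal length in pixels is half the picture's height over the tangent of half this angle, whatever the lens; pixels are square), "cx", "cy" (the principal point, pixels), "cam_to_world" (4x4, takes a point from camera to world coordinates). Camera axes: x right, y down, z forward; pixel columns grow to the right and rows downward; lengths in mm; the calibration is good to about 2 mm. A picture is of the moment at which its call begins.
- r.sign_off(): hands the job in; it is judged then, once.
The state is a dict: "clock": time; "qpos": joint angles; "qvel": joint speeds; "joint_efforts": joint torques, N m; "eef_pos": TCP position; "tcp_rot": TCP orientation; "contact_force": force on the tool from outside, world axes, zero at the start; "wrist_torque": the same for the moment, N m; "opening": opening from 0.0 (shut) to 1.0 (fully open); "grasp_force": force on a finger pad.
Only numpy, scipy, OpenCV 4.12 (cv2) and the standard library are available. Lean on these libraries where they do the work, as an engineer would, in place of code of your own. Each camera call takes 0.05 s, during which the arm holds its last target. There are 200 camera calls.

## Working session

There is one attempt and no reset: what is moved stays moved. The work goes in short steps, Python scripts to look and compute and a shell command to move; the robot and the scene stay as the last step left them, time stands still between calls to the robot, and variables do not carry over. Pictures are saved under pics/ and viewed, at most 10 in all, crops included, and the job is handed in when it is done.

```bash
mkdir -p pics
cat > h.py <<'E'
import numpy as np, cv2
from rig import r, grab_frame
def cloud(f):
    z=f["z_map"]; h,w=z.shape; F=h/2/np.tan(np.radians(f["vertical_fov"])/2)
    v,u=np.mgrid[:h,:w]; P=np.stack([(u-f["cx"])/F*z,(v-f["cy"])/F*z,z,np.ones_like(z)],-1)
    W=(P@np.array(f["cam_to_world"]).T)[...,:3]; W[z<=0]=np.nan; return W
def save(n,im): cv2.imwrite(f"pics/{n}.png",cv2.cvtColor(im,cv2.COLOR_RGB2BGR))
E
python3 - <<'E'
from h import *
s=r.sense(); print({k:np.round(s[k],3) for k in s})
for n in ("scene","side"):
    f=grab_frame(n); save(n,f["pixels"]); np.save(n+"_c.npy",cloud(f)); np.save(n+"_p.npy",f["pixels"]); print(n,np.round(f["cam_to_world"],2).tolist(),f["vertical_fov"])
E
```

```text
{'clock': np.float64(0.0), 'qpos': array([-0.002,  0.354,  1.634, -0.   ,  1.155, -0.002]), 'qvel': array([-0.002, -0.   ,  0.001,  0.   , -0.001,  0.003]), 'joint_efforts': array([-2.0000e-03, -6.0524e+01, -3.4206e+01, -0.0000e+00,  9.0000e-03,
        0.0000e+00]), 'eef_pos': array([ 6.24564e+02, -1.40000e-02,  2.52576e+02]), 'tcp_rot': array([-3.14 ,  0.   ,  1.571]), 'contact_force': array([-0.46 , -0.211, -0.385]), 'wrist_torque': array([ 0.011, -0.042,  0.016]), 'grasp_force': np.float64(0.0), 'opening': np.float64(1.0)}
scene [[0.14, 0.55, -0.82, 1851.73], [0.99, -0.08, 0.11, -216.84], [-0.0, -0.83, -0.56, 962.34], [0.0, 0.0, 0.0, 1.0]] 47.57474040066738
side [[-0.99, -0.1, 0.13, 407.41], [-0.16, 0.54, -0.83, 1069.77], [0.01, -0.84, -0.54, 764.14], [0.0, 0.0, 0.0, 1.0]] 45.00864468952617
```

View pics/scene.png

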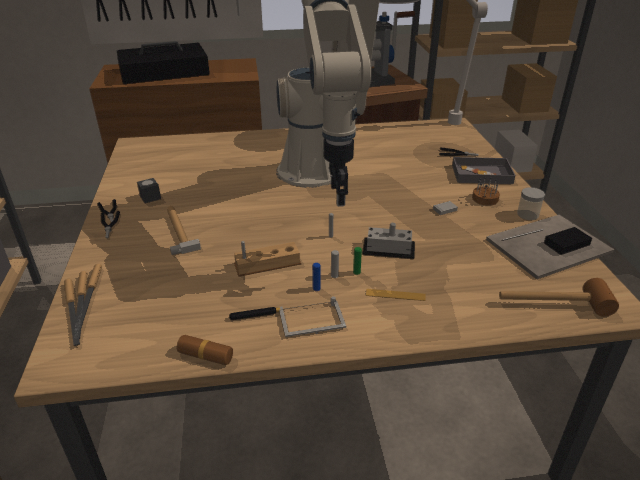

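View pics/side.png

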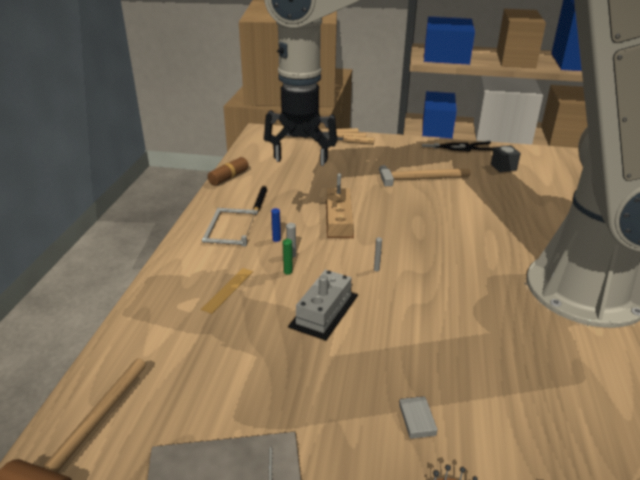

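The scene view shows these upright grey rods: a thin one at (332,226), a thicker one at (335,264), the 18 mm punch in the cutter at (392,230), and the 10 mm punch in the stand at (244,250). Blue (317,277) and green (357,261) are look-alikes. My choice is punch_14 = (332,226) and punch_22 = the grey rod at (335,264). I'll check that with a crop and the measured widths.

Run:
```python
from h import *
from scipy import ndimage as nd
for n in ("scene","side"):
    W=np.load(n+"_c.npy"); p=np.load(n+"_p.npy"); print(n)
    x,y,z=W[...,0],W[...,1],W[...,2]
    m=(z>20)&(z<130)&(x>450)&(x<1000)&(y>-330)&(y<330)
    L,k=nd.label(m)
    for i in range(1,k+1):
        q=L==i
        if q.sum()<15: continue
        Q=W[q]; t=Q[Q[:,2]>Q[:,2].max()-8]; vu=np.argwhere(q).mean(0)
        print(q.sum(),"px",vu[::-1].round(),"min",Q.min(0).round(),"max",Q.max(0).round(),"topmean",t.mean(0).round(1),p[q].mean(0).round())
p=np.load("scene_p.npy"); save("crop",cv2.resize(p[200:310,225:425],None,fx=4,fy=4,interpolation=cv2.INTER_CUBIC))
```

```text
scene
75 px [331. 222.] min [450.   6.  20.] max [466.  17.  89.] topmean [457.   12.4  85.1] [75. 69. 63.]
936 px [389. 238.] min [494. 104.  20.] max [596. 244.  97.] topmean [551.3 180.9  92.8] [85. 80. 74.]
1159 px [266. 255.] min [ 520. -287.   20.] max [ 616. -100.   97.] topmean [ 580.6 -258.1   92.4] [111.  84.  57.]
168 px [357. 258.] min [635.  45.  20.] max [661.  67.  87.] topmean [648.5  56.2  83.8] [30. 61. 32.]
170 px [334. 261.] min [639. -19.  20.] max [669.   2.  87.] topmean [654.4  -9.1  83.6] [82. 76. 69.]
190 px [316. 274.] min [691. -78.  20.] max [718. -55.  88.] topmean [704.2 -66.8  83.9] [32. 44. 72.]
18 px [333. 298.] min [764. -38.  20.] max [780. -27.  29.] topmean [773.  -32.7  23.6] [107.  98.  88.]
238 px [223. 353.] min [ 908. -330.   20.] max [ 959. -296.   47.] topmean [ 935.  -316.6   42.2] [89. 59. 35.]
side
202 px [217. 175.] min [ 902. -330.   20.] max [ 958. -293.   49.] topmean [ 928.  -316.    43.8] [101.  70.  45.]
1089 px [339. 208.] min [ 522. -287.   20.] max [610. -97.  96.] topmean [ 577.4 -255.6   92.4] [149. 119.  82.]
243 px [275. 221.] min [689. -79.  20.] max [711. -53.  88.] topmean [699.3 -65.5  84.1] [ 46.  61. 102.]
479 px [289. 245.] min [634. -20.  20.] max [662.  70.  87.] topmean [647.2  26.5  83.6] [ 77. 100.  70.]
20 px [243. 237.] min [765. -40.  21.] max [775. -27.  28.] topmean [770.1 -31.5  24.1] [146. 135. 117.]
107 px [376. 250.] min [450.   7.  21.] max [459.  22.  88.] topmean [453.5  14.9  84. ] [121. 114. 101.]
1984 px [323. 298.] min [497. 104.  20.] max [591. 247.  96.] topmean [545.1 182.9  92. ] [116. 113. 103.]
```

View pics/crop.png

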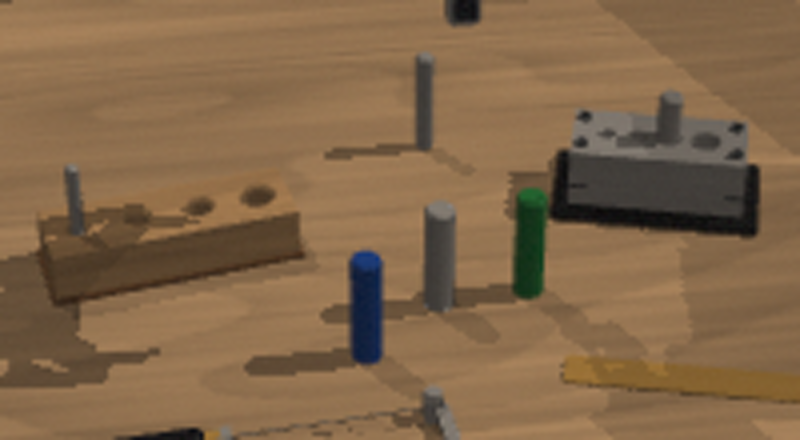

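The crop confirms it: grey punch_22 at crop (440,255) between the blue and green look-alikes, and the thinner punch_14 at (424,100). The stand has its 10 mm punch at the left (-y) end and its big hole at the right. Next I'll fit exact centres.

```bash
cat >> h.py <<'E'
from scipy.optimize import least_squares
def fitc(W,x0,y0,R,z0,z1,rad=25):
    m=(W[...,2]>z0)&(W[...,2]<z1)&(np.hypot(W[...,0]-x0,W[...,1]-y0)<rad)
    Q=W[m][:,:2]
    s=least_squares(lambda c:np.hypot(*(Q-c).T)-R,[x0,y0],loss="soft_l1")
    return s.x.round(1),len(Q),round(float(np.std(s.fun)),2)
def rect(W,x,y,z,rx=130):
    m=(abs(W[...,2]-z)<4)&(abs(W[...,0]-x)<75)&(abs(W[...,1]-y)<110)
    return cv2.minAreaRect(W[m][:,:2].astype(np.float32)),m.sum()
E
python3 - <<'E'
from h import *
for n in ("scene","side"):
    W=np.load(n+"_c.npy"); print(n)
    for nm,x,y,R,a,b in (("14",450,14,7,15,78),("22",648,-9,11,15,78),("10",578,-257,5,50,88),("18",546,182,9,63,88),("green",644,57,11,15,78),("blue",700,-66,11,15,78)): print(nm,*fitc(W,x,y,R,a,b))
    print("stand",rect(W,567,-193,40)); print("cutter",rect(W,545,176,54))
    m=(abs(W[...,2]-40)<3)&(abs(W[...,0]-567)<60)&(abs(W[...,1]+193)<110); print(np.median(W[m][:,2]))
    m=(abs(W[...,2]-54)<3)&(abs(W[...,0]-545)<60)&(abs(W[...,1]-176)<110); print(np.median(W[m][:,2]))
E
```

```text
scene
14 [452.8  13.5] 67 2.44
22 [651.2  -8.5] 142 2.27
10 [ 577.8 -258.1] 39 1.57
18 [546.3 181.2] 41 1.86
green [644.9  56.8] 139 2.26
blue [700.5 -67. ] 158 1.91
stand (((567.50146484375, -193.211669921875), (69.15968322753906, 180.00341796875), 9.717936515808105), np.int64(722))
cutter (((547.5979614257812, 174.84817504882812), (130.2047119140625, 75.26724243164062), 72.20439147949219), np.int64(444))
40.05525778699109
54.29297703321663
side
14 [451.9  10.9] 151 1.62
22 [651.3 -10.6] 151 1.74
10 [ 577.3 -259.2] 49 1.65
18 [546.1 179.6] 93 1.44
green [645.3  55. ] 236 1.51
blue [700.5 -68.4] 213 1.9
stand (((565.69287109375, -191.76095581054688), (59.94725799560547, 187.6077117919922), 10.093055725097656), np.int64(781))
cutter (((544.2021484375, 174.9736785888672), (135.6148681640625, 62.34462356567383), 73.62602233886719), np.int64(1068))
40.487563215125704
54.59117980977658
```

```bash
python3 -m inch '[[0,0,0,-0.192,0.532,0.5,0],[0,0,0,-0.192,0.532,0.5,0],[0,0,-0.031,0,0,0.8,0],[0,0,-0.031,0,0,0.8,0],[0,0,-0.031,0,0,0.6,0],[0,0,-0.031,0,0,0,0],[0,0,0,0,0,0,0]]' 40
python3 - <<'E'
from h import *
s=r.sense();print(s["eef_pos"],s["tcp_rot"])
f=grab_frame("wrist");save("w1",f["pixels"]);W=cloud(f);print(np.round(f["cam_to_world"],2).tolist(),f["vertical_fov"])
print(fitc(W,651,-9.6,11,10,78)); m=(abs(W[...,2]-84)<4)&(np.hypot(W[...,0]-651,W[...,1]+9.6)<20);print(m.sum(),W[m].mean(0))
E
```

```text
clock: 0.68
eef_pos: [650.6, -9.6, 171.5]
tcp_rot: [-3.139, -0.001, 1.965]
contact_force: [-1.0, 0.1, 0.6]
opening: 0.998
grasp_force: 0.0
[650.58455902  -9.59976923 171.51765317] [-3.13867131e+00 -1.25603961e-03  1.96466792e+00]
[[0.92, 0.37, 0.11, 620.06], [0.38, -0.88, -0.27, 60.22], [-0.0, 0.3, -0.96, 292.49], [0.0, 0.0, 0.0, 1.0]] 63.00102472636017
(array([648.6, -10.5]), 814, 0.19)
1083 [648.11787178  -9.24310822  83.91324928]
```

View pics/w1.png

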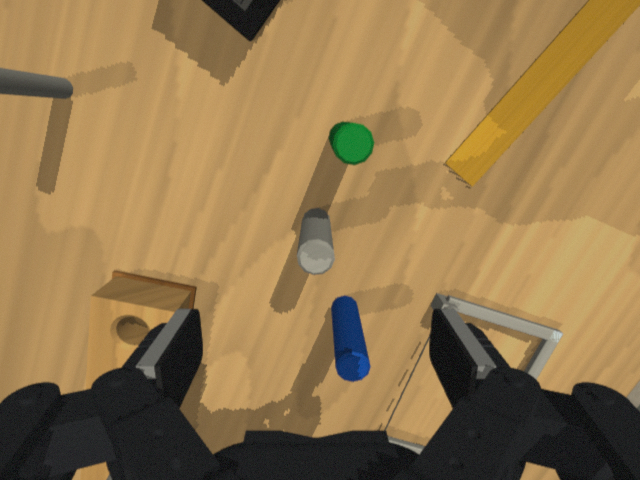

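The wrist view shows punch_22 at (316,255), centred between the fingers, with green at (352,143) and blue at (350,340) both clear of the finger line. Descending to grasp.

```bash
python3 -m inch '[[0,0,0,0,-0.08,0.85,0],[0,0,0,0,0,0.85,0],[0,0,0,0,0,0.85,0],[0,0,0,0,0,0.85,0],[0,0,0,0,0,0.86,0],[0,0,0,0,0,0,0.3],[0,0,0,0,0,0,0.6],[0,0,0,0,0,0,1]]' 40;  python3 -m inch '[[0,0,0,0,0,0,1],[0,0,0,0,0,0,1],[0,0,0,0,0,0,1],[0,0,0,0,0,0,1],[0,0,0,0,0,0,1],[0,0,0,0,0,0,1]]' 40
```

```text
clock: 1.4
eef_pos: [650.7, -10.4, 68.2]
tcp_rot: [3.14, 0.001, 1.959]
contact_force: [0.0, 0.0, -0.7]
opening: 0.602
grasp_force: 0.0
clock: 1.9
eef_pos: [650.6, -10.4, 68.5]
tcp_rot: [3.14, 0.001, 1.96]
contact_force: [-1.7, -0.4, 6.6]
opening: 0.245
grasp_force: 39.0
```

```bash
python3 -m inch '[[0,0,0,0,0,-0.5,1],[0,0,0,0,0,-0.9,1],[0,0,0,0,0,-0.9,1],[0,0,0,0,0,-0.9,1],[0,0,0,0,0,-0.8,1],[0,0,0.0345,0,0,0,1],[0,0,0.0345,0,0,0,1],[0,0,0,0,0,0,1]]' 40;  python3 -m inch '[[0,0,0,-0.4,-0.5,0,1],[0,0,0,-0.7,-0.8,0,1],[0,0,0,-0.8,-0.9,0,1],[0,0,0,-0.8,-0.9,0,1],[0,0,0,-0.8,-0.9,0,1],[0,0,0,-0.456,-0.568,0,1],[0,0,0,0,0,0,1],[0,0,0,0,0,0,1]]' 40
python3 - <<'E'
from h import *
f=grab_frame("wrist");save("w2",f["pixels"]);W=cloud(f);np.save("w2.npy",W);np.save("w2f.npy",f,allow_pickle=True)
s=r.sense();print(s["eef_pos"],s["tcp_rot"])
print(rect(W,566,-192,40))
E
```

```text
clock: 2.57
eef_pos: [649.9, -10.4, 168.4]
tcp_rot: [3.14, 0.0, 1.739]
contact_force: [-0.9, -0.2, -2.1]
opening: 0.246
grasp_force: 39.6
clock: 3.23
eef_pos: [553.3, -128.3, 167.1]
tcp_rot: [-3.141, -0.0, 1.744]
contact_force: [0.6, -0.1, -2.0]
opening: 0.244
grasp_force: 39.8
[ 554.09052906 -127.75463665  167.12295811] [ 3.14118966e+00 -9.54678300e-06  1.74469531e+00]
(((563.714111328125, -195.33523559570312), (60.16157913208008, 180.58807373046875), 10.089293479919434), np.int64(8222))
```

View pics/w2.png

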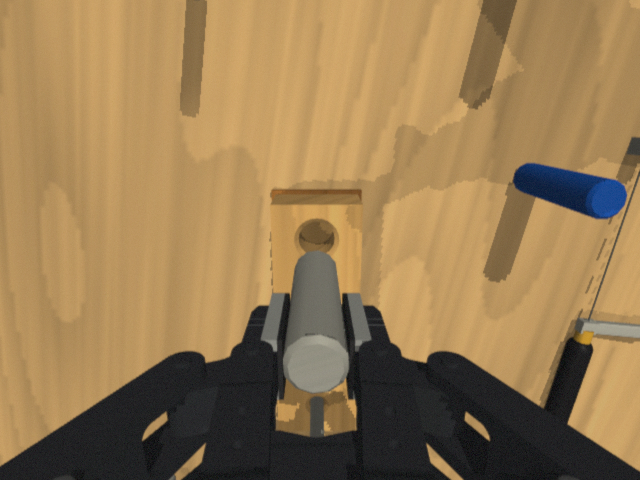

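The picture shows punch_22 upright in the fingers (column 316) and the 22 mm hole at (316,237). I'll measure both in the wrist camera.

```bash
cat >> h.py <<'E'
def hole(W,x,y,R):  # below-rim points near a hole: rim circle via top-face points' missing region
    m=(W[...,2]<38.0)&(W[...,2]>5)&(np.hypot(W[...,0]-x,W[...,1]-y)<R+8)
    c,_=cv2.findContours(m.astype(np.uint8),cv2.RETR_EXTERNAL,cv2.CHAIN_APPROX_NONE)
    c=max(c,key=len)[:,0]; Q=np.array([W[v,u] for u,v in c]); Q=Q[:,:2]
    T=(abs(W[...,2]-40)<1.2)&(np.hypot(W[...,0]-x,W[...,1]-y)<R+15)
    g=cv2.dilate(m.astype(np.uint8),np.ones((5,5)))>0
    E=W[T&g][:,:2]; s=least_squares(lambda p:np.hypot(*(E-p[:2]).T)-p[2],[x,y,R+3],loss="soft_l1")
    return s.x.round(1),len(E)
E
python3 - <<'E'
from h import *
W=np.load("w2.npy")
print(hole(W,552.5,-129.5,12))
for a,b in ((75,95),(95,115),(115,135),(135,185)): print(a,fitc(W,554,-128,11,a,b,20))
m=(np.hypot(W[...,0]-554,W[...,1]+128)<16)&(W[...,2]>60);print(W[m][:,2].min(),W[m][:,2].max())
E
```

```text
(array([ 552., -130.,   14.]), 209)
75 (array([ 554., -128.]), 0, nan)
95 (array([ 551.3, -128.3]), 412, 0.22)
115 (array([ 551.3, -128.3]), 720, 0.24)
135 (array([ 552. , -127.7]), 9241, 4.05)
99.43463546971776 232.97157553874166
  ret = _var(a, axis=axis, dtype=dtype, out=out, ddof=ddof,
  arrmean = um.true_divide(arrmean, div, out=arrmean,
  ret = ret.dtype.type(ret / rcount)
```

```bash
python3 -m inch '[[0,0,0,-0.07,0.016,0.4,1],[0,0,0,0,0,0.6,1],[0,0,0,0,0,0.6,1],[0,0,0,0,0,0.32,1],[0,0,0,0,0,0,1],[0,0,0,0,0,0,1]]' 40
python3 - <<'E'
from h import *
f=grab_frame("wrist");W=cloud(f)
s=r.sense();print(s["eef_pos"],s["tcp_rot"])
print(rect(W,566,-192,40)[0]); print(hole(W,552,-130,12))
for a,b in ((48,65),(65,85)): print(a,fitc(W,552,-129,11,a,b,20))
E
```

```text
clock: 3.78
eef_pos: [554.9, -128.6, 118.2]
tcp_rot: [-3.14, -0.001, 1.745]
contact_force: [-0.5, -0.6, -2.2]
opening: 0.245
grasp_force: 39.7
[ 555.38589055 -128.79461254  118.83876948] [ 3.14155366e+00 -3.74919160e-06  1.74449699e+00]
((560.0863647460938, -175.5266571044922), (60.179378509521484, 140.78643798828125), 9.993549346923828)
(array([ 552.1, -129.8,   13.7]), 191)
48 (array([ 552.9, -128.5]), 380, 0.22)
65 (array([ 553. , -128.5]), 705, 0.24)
```

```bash
python3 -m inch '[[0,0,0,-0.046,-0.04,0,1],[0,0,0,0,0,0.3,1],[0,0,0,0,0,0.3,1],[0,0,0,0,0,0.3,1],[0,0,0,0,0,0,1]]' 40
```

```text
clock: 4.25
eef_pos: [553.3, -130.2, 94.6]
tcp_rot: [-3.14, -0.001, 1.744]
contact_force: [0.3, -0.3, -3.0]
opening: 0.246
grasp_force: 39.7
```

```bash
python3 -m inch '[[0,0,0,0,0,0.3,1],[0,0,0,0,0,0.25,1],[0,0,0,0,0,0.05,1],[0,0,0,0,0,0,1],[0,0,0,0,0,0,0.6],[0,0,0,0,0,0,0.3],[0,0,0,0,0,0,0.3]]' 40; python3 -m inch '[[0,0,0,0,0,0,0.2],[0,0,0,0,0,0,0.2],[0,0,0,0,0,-0.8,0.2],[0,0,0,0,0,-1,0],[0,0,0,0,0,-1,0],[0,0,0,0,0,-0.6,0],[0,0,0,0,0,0,0]]' 40
python3 - <<'E'
from h import *
f=grab_frame("wrist");W=cloud(f)
s=r.sense();print(s["eef_pos"],s["tcp_rot"])
print(rect(W,566,-192,40)[0])
print(fitc(W,552,-130,11,48,88,20)); m=(np.hypot(W[...,0]-552,W[...,1]+130)<9)&(W[...,2]<110);print(np.percentile(W[m][:,2],95))
print(hole(W,569,-217,8));
E
```

```text
clock: 4.83
eef_pos: [554.6, -130.5, 81.8]
tcp_rot: [3.141, 0.0, 1.744]
contact_force: [-1.0, 0.7, 0.5]
opening: 0.662
grasp_force: 0.0
clock: 5.42
eef_pos: [556.2, -130.9, 169.9]
tcp_rot: [3.136, 0.002, 1.744]
contact_force: [0.8, 0.3, -0.2]
opening: 1.0
grasp_force: 0.0
[ 555.3303199  -130.65902604  168.14699561] [3.13807898e+00 1.49334919e-03 1.74353923e+00]
((563.7014770507812, -195.72030639648438), (60.27763748168945, 181.25843811035156), 10.059391021728516)
(array([ 551.8, -130.3]), 623, 0.19)
95.33235143493337
(array([ 567.3, -216.3,   10.2]), 153)
```

```bash
python3 -m inch '[[0,0,0,0.7,-0.34,0,0],[0,0,0,0.95,-0.46,0,0],[0,0,0,1,-0.49,0,0],[0,0,0,1,-0.49,0,0],[0,0,0,1,-0.49,0,0],[0,0,0,1,-0.48,0,0],[0,0,0,0.69,-0.33,0,0],[0,0,0,0,0,0,0]]' 40;  python3 -m inch '[[0,0,0,0,0,0,0],[0,0,0,0,0,0,0]]'
python3 - <<'E'
from h import *
f=grab_frame("wrist");W=cloud(f);save("w3",f["pixels"])
s=r.sense();print(s["eef_pos"],s["tcp_rot"])
print(fitc(W,451,12,7,15,78,25));m=(abs(W[...,2]-84)<4)&(np.hypot(W[...,0]-451,W[...,1]-12)<20);print(m.sum(),W[m].mean(0))
E
```

```text
clock: 6.13
eef_pos: [447.8, 14.5, 165.0]
tcp_rot: [-3.138, -0.001, 1.745]
contact_force: [-0.5, -0.0, -1.3]
opening: 0.997
grasp_force: 0.0
clock: 6.3
eef_pos: [451.4, 12.3, 165.9]
tcp_rot: [-3.141, 0.0, 1.744]
contact_force: [0.6, -0.1, 0.6]
opening: 0.999
grasp_force: 0.0
[451.57936465  12.04201693 166.00354301] [3.14157038e+00 2.06476332e-04 1.74343709e+00]
(array([449.3,  10.4]), 579, 0.18)
472 [449.07679423  11.52811127  83.6644509 ]
```

```bash
python3 -m inch '[[0,0,0,-0.05,0,0.6,0],[0,0,0,0,0,0.9,0],[0,0,0,0,0,0.9,0],[0,0,0,0,0,0.9,0],[0,0,0,0,0,0.62,0],[0,0,0,0,0,0,0.3],[0,0,0,0,0,0,0.6],[0,0,0,0,0,0,1]]' 40;  python3 -m inch '[[0,0,0,0,0,0,1],[0,0,0,0,0,0,1],[0,0,0,0,0,0,1],[0,0,0,0,0,0,1],[0,0,0,0,0,0,1],[0,0,0,0,0,0,1]]' 40
```

```text
clock: 7.02
eef_pos: [452.0, 10.9, 68.8]
tcp_rot: [3.141, 0.0, 1.743]
contact_force: [-0.5, -0.8, 0.6]
opening: 0.603
grasp_force: 0.0
clock: 7.52
eef_pos: [451.9, 11.3, 69.1]
tcp_rot: [3.14, 0.0, 1.744]
contact_force: [-0.9, -0.5, 7.3]
opening: 0.148
grasp_force: 38.9
```

```bash
python3 -m inch '[[0,0,0,0,0,-0.5,1],[0,0,0,0,0,-0.9,1],[0,0,0,0,0,-0.9,1],[0,0,0,0,0,-0.9,1],[0,0,0,0,0,-0.8,1],[0,0,0,-0.5,0.156,0,1],[0,0,0,-0.9,0.281,0,1],[0,0,0,-1,0.312,0,1]]' 40;  python3 -m inch '[[0,0,0,-1,0.312,0,1],[0,0,0,-1,0.312,0,1],[0,0,0,-1,0.312,0,1],[0,0,0,-1,0.312,0,1],[0,0,0,-1,0.312,0,1],[0,0,0,-1,0.312,0,1],[0,0,0,-0.9,0.281,0,1],[0,0,0,-0.49,0.156,0,1]]' 40; python3 -m inch '[[0,0,0,0,0,0.2,1],[0,0,0,0,0,0.6,1],[0,0,0,0,0,0.6,1],[0,0,0,0,0,0.4,1],[0,0,0,0,0,0,1],[0,0,0,0,0,0,1]]' 40
python3 - <<'E'
from h import *
f=grab_frame("wrist");W=cloud(f);save("w4",f["pixels"])
s=r.sense();print(s["eef_pos"],s["tcp_rot"])
print(rect(W,566,-192,40)); print(hole(W,567,-216.5,8))
for a,b in ((48,65),(65,85)): print(a,fitc(W,567,-216.5,7,a,b,16))
m=(np.hypot(W[...,0]-567,W[...,1]+216.5)<10)&(W[...,2]>44);print(W[m][:,2].min())
E
```

```text
clock: 8.18
eef_pos: [480.2, -44.6, 169.3]
tcp_rot: [3.14, 0.0, 1.745]
contact_force: [0.5, -0.1, -1.0]
opening: 0.147
grasp_force: 39.2
clock: 8.85
eef_pos: [569.7, -218.8, 168.6]
tcp_rot: [3.141, 0.001, 1.743]
contact_force: [0.4, 0.5, -0.2]
opening: 0.151
grasp_force: 39.2
clock: 9.35
eef_pos: [568.0, -215.8, 122.9]
tcp_rot: [-3.14, -0.001, 1.744]
contact_force: [-1.2, -0.6, 0.3]
opening: 0.154
grasp_force: 39.1
[ 568.65588568 -216.15904202  123.60215401] [-3.14151412e+00 -1.28298435e-04  1.74407615e+00]
(((560.2465209960938, -176.37811279296875), (60.43306350708008, 141.81979370117188), 10.058960914611816), np.int64(24498))
(array([ 567.5, -216.6,    9.9]), 136)
48 (array([ 565.9, -216.4]), 172, 0.2)
65 (array([ 565.9, -216.4]), 462, 0.21)
55.21593517139337
```

View pics/w4.png

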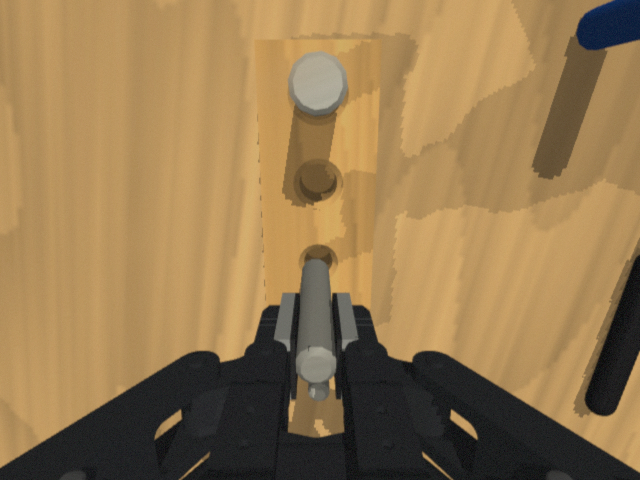

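The picture shows punch_22 standing in its hole (318,83) and punch_14 held at column 316 over its hole (318,258). It needs a shift of about 1.6 mm along tool y before going down.

```bash
python3 -m inch '[[0,0,0,-0.02,0.06,0.2,1],[0,0,0,0,0,0.3,1],[0,0,0,0,0,0.3,1],[0,0,0,0,0,0.25,1],[0,0,0,0,0,0,1]]' 40
```

```text
clock: 9.82
eef_pos: [569.3, -216.6, 95.3]
tcp_rot: [-3.14, -0.001, 1.744]
contact_force: [-0.3, 1.0, -1.4]
opening: 0.151
grasp_force: 39.1
```

```bash
python3 -m inch '[[0,0,0,0,0,0.3,1],[0,0,0,0,0,0.25,1],[0,0,0,0,0,0.07,1],[0,0,0,0,0,0,1],[0,0,0,0,0,0,0.7],[0,0,0,0,0,0,0.4],[0,0,0,0,0,0,0.4]]' 40; python3 -m inch '[[0,0,0,0,0,0,0.4],[0,0,0,0,0,0,0.4],[0,0,0,0,0,-0.8,0.4],[0,0,0,0,0,-1,0.3],[0,0,0,0,0,-1,0],[0,0,0,0,0,-1,0],[0,0,0,0,0,0,0]]' 40
python3 - <<'E'
from h import *
f=grab_frame("wrist");W=cloud(f)
s=r.sense();print(s["eef_pos"],s["tcp_rot"])
print(hole(W,567.5,-216.6,8) if 0 else '', fitc(W,567.5,-216.6,7,48,88,16))
for n in ("scene","side"):
    W=cloud(grab_frame(n)); print(n)
    for nm,x,y,R,a,b in (("14",569.5,-215.5,7,50,88),("22",554.5,-129,11,50,88),("10",578,-258,5,50,88),("18",546,181,9,63,88)):
        m=(np.hypot(W[...,0]-x,W[...,1]-y)<R+5)&(W[...,2]<130); print(nm,*fitc(W,x,y,R,a,b), "top",np.percentile(W[m][:,2],[95,99]).round(1))
E
```

```text
clock: 10.4
eef_pos: [570.6, -217.0, 81.9]
tcp_rot: [3.141, 0.0, 1.744]
contact_force: [0.5, -0.1, 0.5]
opening: 0.566
grasp_force: 0.0
clock: 10.98
eef_pos: [572.8, -217.9, 181.8]
tcp_rot: [3.135, 0.004, 1.744]
contact_force: [0.5, 0.0, 0.6]
opening: 1.001
grasp_force: 0.0
[ 571.95763678 -217.55964769  179.5402984 ] [3.13683811e+00 2.86768581e-03 1.74359445e+00]
 (array([ 568. , -217.5]), 383, 0.17)
scene
14 [ 571.4 -215.8] 54 1.84 top [93.6 95. ]
22 [ 554.6 -127.6] 81 2.23 top [94.1 97.2]
10 [ 579.1 -258.2] 39 1.57 top [91.  94.9]
18 [546.3 181.2] 44 2.35 top [93.  95.2]
side
14 [ 571.3 -217.3] 67 2.03 top [94.5 95.6]
22 [ 554.2 -129.7] 125 1.89 top [94.6 96.1]
10 [ 578.  -257.4] 17 1.44 top [94.7 95.2]
18 [546.3 179.7] 94 1.3 top [93.3 94.5]
```

All tops match the 10 mm punch, so both loose punches are seated. Next is the cutter's punch.

```bash
python3 -m inch '[[0,0,0.03,0,0,0,0],[0,0,0.03,0,0,0,0],[0,0,0.03,0,0,0,0],[0,0,0.03,0,0,0,0],[0,0,0.03,0,0,0,0],[0,0,0,0.5,-0.19,0,0],[0,0,0,0.9,-0.34,0,0],[0,0,0,1,-0.379,0,0]]' 40; python3 -m inch '[[0,0,0,1,-0.379,0,0],[0,0,0,1,-0.379,0,0],[0,0,0,1,-0.379,0,0],[0,0,0,1,-0.379,0,0],[0,0,0,1,-0.379,0,0],[0,0,0,1,-0.379,0,0],[0,0,0,1,-0.379,0,0],[0,0,0,1,-0.379,0,0]]'; python3 -m inch '[[0,0,0,1,-0.379,0,0],[0,0,0,1,-0.379,0,0],[0,0,0,1,-0.379,0,0],[0,0,0,1,-0.379,0,0],[0,0,0,0.52,-0.197,0,0],[0,0,0,0,0,0,0],[0,0,0,0,0,0,0],[0,0,0,0,0,0,0]]'
cat >> h.py <<'E'
def tf(d):
    y=r.sense()["tcp_rot"][2]; return np.round([(d[0]*np.cos(y)+d[1]*np.sin(y))/25,(d[0]*np.sin(y)-d[1]*np.cos(y))/25],3)
E
python3 - <<'E'
from h import *
f=grab_frame("wrist");W=cloud(f);save("w5",f["pixels"])
s=r.sense();print(s["eef_pos"],s["tcp_rot"])
c=fitc(W,545,180.5,9,60,90,18);print(c,rect(W,545,175,54))
e=s["eef_pos"]; print("tool-frame cam reading of punch minus tcp (units)",tf(c[0]-e[:2]), "ref held bias y -0.08,x +0.02")
E
```

```text
clock: 11.8
eef_pos: [565.2, -152.2, 175.1]
tcp_rot: [-3.139, 0.0, 1.273]
contact_force: [0.8, 0.5, 0.0]
opening: 1.003
grasp_force: 0.0
clock: 12.47
eef_pos: [551.1, 62.4, 175.4]
tcp_rot: [-3.14, 0.001, 1.275]
contact_force: [-0.1, -0.5, -0.0]
opening: 1.0
grasp_force: 0.0
clock: 13.13
eef_pos: [544.3, 180.4, 176.0]
tcp_rot: [-3.141, 0.001, 1.273]
contact_force: [-0.7, 0.0, -0.2]
opening: 1.001
grasp_force: 0.0
[544.51840585 180.16471315 176.14341651] [-3.14098362e+00  7.88892612e-04  1.27237146e+00]
(array([543.1, 179.4]), 429, 0.23) (((541.4286499023438, 173.60861206054688), (130.75015258789062, 60.264129638671875), 73.45655059814453), np.int64(14582))
tool-frame cam reading of punch minus tcp (units) [-0.046 -0.045] ref held bias y -0.08,x +0.02
```

View pics/w5.png

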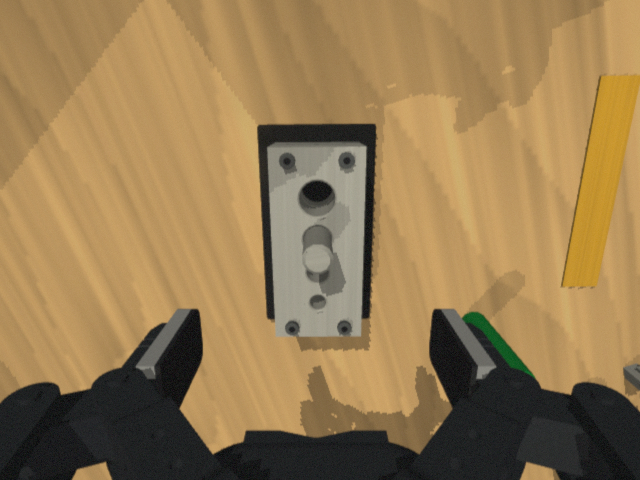

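The picture shows the cutter square to the tool, with the 18 mm punch at (317,258) centred between the fingers. I'll descend partway and recheck.

```bash
python3 -m inch '[[0,0,0,-0.06,0.035,0.5,0],[0,0,0,0,0,0.8,0.2],[0,0,0,0,0,0.8,0.4],[0,0,0,0,0,0.74,0.4],[0,0,0,0,0,0,0.4],[0,0,0,0,0,0,0.4]]' 40
python3 - <<'E'
from h import *
f=grab_frame("wrist");W=cloud(f)
s=r.sense();print(s["eef_pos"],s["tcp_rot"],s["opening"])
c=fitc(W,543,179.4,9,58,90,18);print(c,rect(W,545,175,54)); print(tf(c[0]-s["eef_pos"][:2]))
E
```

```text
clock: 13.68
eef_pos: [544.7, 178.3, 105.0]
tcp_rot: [-3.14, 0.001, 1.271]
contact_force: [1.2, 0.4, 0.0]
opening: 0.597
grasp_force: 0.0
[545.46326813 178.75162072 105.95571297] [-3.14142602e+00  1.79102304e-04  1.27142905e+00] 0.5993743427832628
(array([543.2, 179.5]), 1228, 0.24) (((541.3670043945312, 173.46868896484375), (131.39089965820312, 60.330989837646484), 73.4172592163086), np.int64(26208))
[ 0.002 -0.095]
```

```bash
python3 -m inch '[[0,0,0,0,0,0.45,0.4],[0,0,0,0,0,0.45,0.4],[0,0,0,0,0,0,0.6],[0,0,0,0,0,0,0.7],[0,0,0,0,0,0,1],[0,0,0,0,0,0,1],[0,0,0,0,0,0,1],[0,0,0,0,0,0,1]]' 20
python3 -m inch '[[0,0,0,0,0,0,1],[0,0,0,0,0,0,1]]' 40
python3 - <<'E'
from h import *
f=grab_frame("wrist");W=cloud(f)
s=r.sense();print(s["eef_pos"],s["tcp_rot"],s["opening"])
c=fitc(W,543,179.4,9,58,90,18);print(c,rect(W,545,175,54)); print(tf(c[0]-s["eef_pos"][:2]))
E
```

```text
clock: 14.4
eef_pos: [545.3, 179.6, 83.2]
tcp_rot: [3.141, -0.0, 1.272]
contact_force: [-0.2, -1.0, -1.7]
opening: 0.204
grasp_force: 20.4
clock: 14.57
eef_pos: [545.2, 179.5, 83.1]
tcp_rot: [3.142, -0.0, 1.272]
contact_force: [-0.0, 0.5, -1.8]
opening: 0.195
grasp_force: 39.0
[545.20869077 179.49257187  83.07441752] [ 3.14152999e+00 -4.26938889e-05  1.27237824e+00] 0.1927261983076908
(array([543.4, 180.4]), 3255, 3.45) (((541.6246337890625, 174.57803344726562), (129.2277374267578, 60.3664436340332), 73.36263275146484), np.int64(21527))
[ 0.013 -0.08 ]
```

Gripped with negligible side force and the cutter hasn't moved. Now lifting in small steps, with a force check partway.

```bash
python3 -m inch '[[0,0,0,0,0,-0.08,1],[0,0,0,0,0,-0.1,1],[0,0,0,0,0,-0.1,1],[0,0,0,0,0,-0.1,1],[0,0,0,0,0,0,1]]' 50
```

```text
clock: 15.03
eef_pos: [545.4, 179.6, 93.2]
tcp_rot: [3.141, -0.0, 1.272]
contact_force: [0.3, -0.3, -1.5]
opening: 0.192
grasp_force: 48.8
```

```bash
python3 -m inch '[[0,0,0,0,0,-0.1,1],[0,0,0,0,0,-0.15,1],[0,0,0,0,0,-0.15,1],[0,0,0,0,0,-0.15,1],[0,0,0,0,0,-0.13,1],[0,0,0,0,0,0,1],[0,0,0,0,0,0,1],[0,0,0,0,0,0,1]]' 50
python3 - <<'E'
from h import *
s=r.sense();print(s["eef_pos"],s["tcp_rot"],np.abs(s["qvel"]).max())
W=cloud(grab_frame("wrist"));print(rect(W,545,175,54))
f=grab_frame("side");p=f["pixels"];save("end",cv2.resize(p[220:345,250:400],None,fx=4,fy=4,interpolation=cv2.INTER_CUBIC))
W=cloud(f);m=(abs(W[...,2]-54.5)<3)&(abs(W[...,0]-545)<60)&(abs(W[...,1]-176)<110);print(np.median(W[m][:,2]),rect(W,545,176,54)); print(fitc(W,546,180,9,60,72,14))
E
```

```text
clock: 15.7
eef_pos: [545.2, 179.5, 109.5]
tcp_rot: [3.142, -0.0, 1.272]
contact_force: [0.1, -0.1, -2.0]
opening: 0.192
grasp_force: 48.8
[545.16295574 179.45274769 109.50278443] [ 3.14155769e+00 -1.40940507e-05  1.27233561e+00] 0.004801277540324678
(((541.4432373046875, 173.60516357421875), (130.90182495117188, 60.24632263183594), 73.5065689086914), np.int64(16586))
54.76333614909885 (((544.5324096679688, 174.8911590576172), (134.6510772705078, 62.796443939208984), 72.77257537841797), np.int64(993))
(array([546.1, 178.9]), 43, 1.32)
```

View pics/end.png

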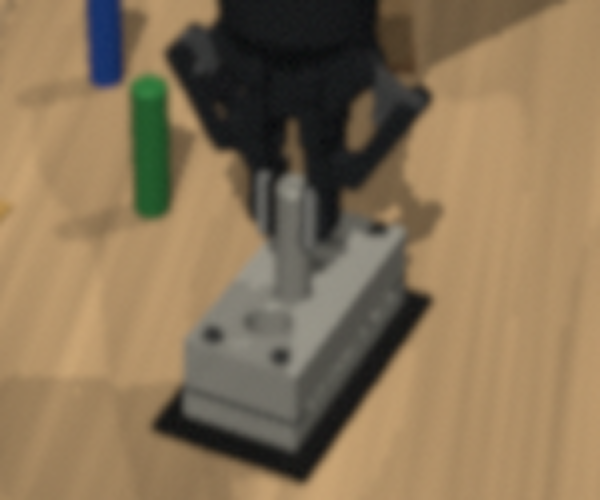

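The picture shows the punch at (292,235), held upright and raised out of the level, unmoved cutter. I'll check its top height to rule out slip, then hand in.

Run:
```python
from h import *
W=cloud(grab_frame("side")); m=(np.hypot(W[...,0]-546,W[...,1]-180)<11)&(W[...,2]>60)&(W[...,2]<130)
p=W[m][:,2]; col=p[p>60]; print(np.histogram(col,np.arange(60,132,4)))
f=grab_frame("wrist");W=cloud(f); m=(np.hypot(W[...,0]-543.2,W[...,1]-179.5)<7)&(W[...,2]<135)&(W[...,2]>100); print(np.histogram(W[m][:,2],np.arange(100,136,3)))
```

```text
(array([13, 12, 13, 19,  9, 16, 11,  9, 10, 12, 12, 12, 11,  9, 30,  9,  7]), array([ 60,  64,  68,  72,  76,  80,  84,  88,  92,  96, 100, 104, 108,
       112, 116, 120, 124, 128]))
(array([  0,   0,   0,   0,   0, 207, 992,   0,   0,   0,   0]), array([100, 103, 106, 109, 112, 115, 118, 121, 124, 127, 130, 133]))
```

The top is at about 118–119 mm, so the lower end is about 26–27 mm above the cutter's underside.

```bash
python3 -c "
from rig import r
print(r.sign_off())"
```

```text
the job is handed in; nothing more can be done
None
```

The job is handed in, though no verdict came back: punch_14 and punch_22 stand fully down and released in their own holes, and the 18 mm punch is held about 26 mm up in the cutter, which hasn't moved.

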